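Close the air-filter box and turn its cam fastener home

TASK

Close the green air-filter box on the bench: push its open lid down until it lies flush on the box. Then turn the red fastener handle by its upright black grip counter-clockwise (seen from above), letting it rise over the steel cam until it drops into the low notch, and let go so that it stays down there. Work gently: do not slam the lid, do not force the handle against its stop so that its sprung arm bends far, and leave the oil can, the spanner and the red cap where they are.

Things in the scene. Friction and masses are not known exactly. Their poses are not given: they have to be found in the camera images.
- filter_box: Green steel box fixed to the bench, 200 (its x) by 150 (its y) by 100 mm high, open on top, pleated filter inside. Origin: centre of its underside on the bench; z up. The lid's hinge runs along its +y side; the fastener stands on a round pedestal (112 mm wide, 78 mm high) outside its -y side. Its x axis points roughly away from the robot.
- hinge (a point): Middle of the lid's hinge line, in the box's frame at (0, +75, +100) mm; the hinge line runs along the box's x; axes as the box.
- lid (a joint): Lid angle in rad: 0 flush shut, positive open; starts part open. The stiff hinge holds the lid wherever it is left; pushing it down near its free edge takes 2 to 5 N; it stops dead when flush.
- lid_edge (a point): Middle of the lid's free edge, on its upper face. The lid is a green plate 204 mm along the hinge, 155 mm from hinge to free edge, 8 mm thick; its underside lies 100 mm above the bench when shut. Axes turn with the lid: -y from the hinge to the free edge, z out of its upper face.
- spindle (a point): Point on the fastener's upright axis of rotation, 130 mm above the bench, in the box's frame at (0, -135, +130) mm; axes as the box. Round it, under the handle, a fixed steel cam: low flat, ramp (begins at 0.1 to 0.9 rad of handle angle), short level top, notch 12 mm below the top and 5 mm below the flat, with about 0.1 rad of play, then a stop wall. The cam is clocked differently every time: find the notch by feel.
- handle_turn (a joint): Angle of the red handle's hub about the upright spindle in rad, growing counter-clockwise from above; at 0 the arm with the grip points along the box's -x, at 1.57 along the box's -y, away from the box (a tongue opposite the arm then lies over the shut lid). Starts between 0 and 0.12; comes to rest in the notch anywhere from 0.8 to 1.75 rad. Let go on the ramp, it may stay there or slide back.
- handle_flex (a joint): Bend of the sprung red arm in rad: angle of the arm with its grip ahead of (positive, counter-clockwise) the handle's hub, 0 when unloaded. About 118 N per rad at the grip (1.4 N per mm of grip travel). Some 0.02 to 0.06 when pushing up the ramp; more than 0.09 (10 N at the grip) damages it.
- handle_lift (a joint): Height of the handle on its spindle in m: 0.0035 to 0.005 on the low flat where it starts, 0.010 to 0.012 on the cam's top, under 0.0015 down in the notch. A spring of 4 to 6 N presses it down; it may rise and sink freely. Pushing the grip sideways up the ramp takes about 2 to 7 N if it is left free to rise.
- grip (a point): Point on the axis of the black upright round grip, 85 mm from the spindle axis, 13 mm under the grip's flat top and 30 mm above the top face of the red arm (18 mm wide) that carries it. The grip is 22 mm in diameter; this point is 155 mm above the bench at the start and rises with the handle. Its -x axis points outwards along the arm, z up.
- oil_can: Blue can, 60 mm in diameter, 110 mm high; origin: centre of its underside. Leave alone.
- spanner: Steel spanner 170 mm long lying on the bench; origin on its underside. Leave alone.
- red_cap: Red plastic plug, 48 mm wide, 30 mm high; origin: centre of its underside. Leave alone.

How it is judged:
By the outcome, as a careful person would: the job done as asked, in the order asked, and still so for the second after the job is handed in, with the robot touching nothing.
It also fails if it takes over 69 s, if anything falls off the work surface, if the arm or the gripper's body presses on something with over 40 N, if the wrist force passes 120 N, or if a joint passes its speed limit or range.

ROBOT

A 6-joint arm with a two-finger parallel gripper is mounted at the origin on the work surface. World frame = base frame: x ahead of the robot, y to its left, z up, the work surface at z = 0. Lengths are in m, angles in degrees, forces in N, time in s.
With the tool pointing down it reaches from about 0.3 to 0.775 m from the base axis. Payload 14.6 kg.
Tool frame: the origin (TCP) lies on the front face of the gripper's body, between the roots of the fingers; the fingertips stand 73 mm ahead of it and the grasp point (between the pads) lies 54 mm ahead of it; y points along the fingers, z is the direction in which the jaws open and shut, and the axes are right-handed (so a half turn about y gives the same grasp; the last joint's range is limited). The gripper opens to 85 mm and grips with 20 to 120 N. Pads are 22 mm wide; open, the fingers measure 114 mm over their backs; the gripper's body (76 mm by 85 mm) begins 54 mm behind the grasp point. The pads swing forward as they close: fully open they stand 13 mm farther back than shut.
Start: joints at [-81.051, 17.183, 87.147, -0, 75.671, -3.816], TCP at [0.122, -0.536, 0.304] pointing down, gripper open.
Joint ranges: [-173.82, 173.82], [-45.26, 126.66], [13.44, 144.39], [-59.66, 239.66], [0, 175.72], [-146.38, 146.38]. Speed limits (degrees/s): [127.2, 127.2, 147.25, 180, 180, 180].

INTERFACE

Orientations are given as a 3x3 rotation matrix whose columns are the frame's x, y, z axes.
In Python, from station import state, grab_frame, camera_info, job_done gives the robot as it stands. The module is installed in compiled form; this text tells all that it offers.
- The arm moves only by the tool move_arm, never from a script. Its argument "targets" is a list of rows, each a list of 3 entries, a list of its own where there are three numbers: the shift along the world's x, y, z in cm, then the turn, a rotation vector about the world's x, y, z in rad, then the closure in counts, from 0 (fully open) to 255 (shut). In form: [[[tx, ty, tz], [wx, wy, wz], gripper], ...]. A call has 1 to 8 rows; each row is the pose to reach, as a shift and turn from the pose measured when the call began; what a row does not reach only later rows make up. A row lasts 1/8 s, in which the tool goes at most 62.5 mm and 10.7 degrees, less where a joint would pass 70% of its speed; a pose out of reach is approached as far as the arm can. A call with a gripper value outside its range is refused whole. The fingers move at their own pace and stop on an object; "force" is the grip in N (left out, the last holds). Time passes only in rows, so rows that repeat a pose let the fingers close. It gives the time, the measured TCP pose, the force and the opening at its end, in the units of the state.
- state(): the state, without advancing time (a new reading comes with each control period).
- grab_frame(name): name is "side" or "top" or "wrist"; returns the picture (400x640x3 uint8, blue, green, red); there is no depth.
- camera_info(name): a dict with "vertical_fov" (degrees; the focal length in pixels is half the picture's height over the tangent of half this angle, whatever the lens; pixels are square), "cx", "cy" (the principal point, pixels), "k1" (the pictures are not rectified: a ray, as slopes to the right and down, at radius r is drawn at 1 + k1 r^2 times it, then the intrinsics apply), "camera_from_world" (4x4, takes a point from world to camera coordinates). Camera axes: x right, y down, z forward; pixel columns grow to the right and rows downward; lengths in m; the calibration is good to about 2 mm. A picture is of the moment at which its call begins: read the wrist's pose just before it. camera_info takes no time and is no camera call; for the wrist camera it gives the pose at the moment of the call.
- job_done(): hands the job in, once; it reports no verdict.
The state is a dict: "clock": time; "joints": joint angles; "joint_vel": joint speeds; "joint_torque": joint torques, N m; "tcp_pos": TCP position; "tcp_rot": TCP orientation; "contact_force": force on the tool from outside, world axes, zero at the start; "moment": the same for the moment, N m; "opening": finger opening in m.
Only numpy, scipy, OpenCV 4.12 (cv2) and the standard library are available. Lean on these libraries where they do the work, as an engineer would, in place of code of your own. Each camera call takes 0.05 s, during which the arm holds its last target. There are 200 camera calls.

## Working session

There is one attempt and no reset: what is moved stays moved. The work goes in short steps, Python scripts to look and compute and a tool call to move; the robot and the scene stay as the last step left them, time stands still between calls to the robot, and variables do not carry over. Pictures are saved under pics/ and viewed, on a budget of 10 in all, crops included, one or two more only if the job needs it, and the job is handed in when it is done.

Besides the shell and the picture viewer there is one more tool, called after ">>>" as name(argument=value, ...), one argument or row to a line, values as JSON. move_arm: Moves the arm, as the interface text tells. Its arguments: {"type":"object","properties":{"targets":{"type":"array","items":{"type":"array"}},"force":{"type":"number"}},"required":["targets"]}

```bash
mkdir -p pics; python3 - <<'E'
from station import *
import cv2,numpy as np
for n in("side","top"):
    f=grab_frame(n);cv2.imwrite(f"pics/{n}0.png",f)
    c=camera_info(n);print(n,c["vertical_fov"],c["cx"],c["cy"],c["k1"]);print(np.round(c["camera_from_world"],4))
print(state())
E
```

```text
side 53.81050655368921 317.1284365094548 196.93067079417054 -0.05823826885801323
[[-0.8248 -0.5652  0.0148  0.4939]
 [-0.4008  0.5659 -0.7205  0.2801]
 [ 0.3988 -0.6002 -0.6933  0.6121]
 [ 0.      0.      0.      1.    ]]
top 48.774497775019505 318.21339013878605 198.83950870693727 -0.09137144032070621
[[ 0.0242 -0.9993 -0.027   0.0344]
 [-0.997  -0.0221 -0.0736  0.5506]
 [ 0.0729  0.0287 -0.9969  1.053 ]
 [ 0.      0.      0.      1.    ]]
{'clock': 0.1, 'joints': array([-8.10506275e+01,  1.72128280e+01,  8.71754550e+01, -4.17221297e-04,
        7.56686237e+01, -3.81669235e+00]), 'joint_vel': array([ 0.02107502, -0.03163274, -0.15463581,  0.07845341,  0.05492305,
        0.04387021]), 'joint_torque': array([ 3.33289201e-03, -5.44374919e+01, -3.62368762e+01,  3.59092587e-05,
        3.06965507e-03, -1.37316232e-05]), 'tcp_pos': array([ 0.12150362, -0.5362868 ,  0.30338386]), 'tcp_rot': array([[-9.75280008e-01, -1.61474542e-04,  2.20972578e-01],
       [-2.20972629e-01,  9.80019752e-04, -9.75279517e-01],
       [-5.90746776e-05, -9.99999507e-01, -9.91475125e-04]]), 'contact_force': array([-0.00497499,  0.03060836,  0.09809707]), 'moment': array([ 0.02947872, -0.0001782 , -0.00965148]), 'opening': 0.0854232516777495}
```

View pics/top0.png

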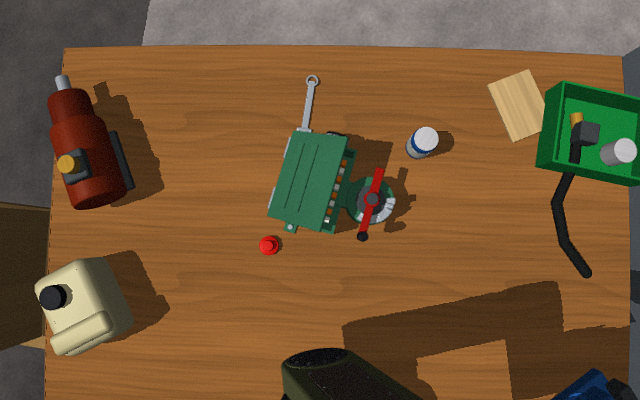

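View pics/side0.png

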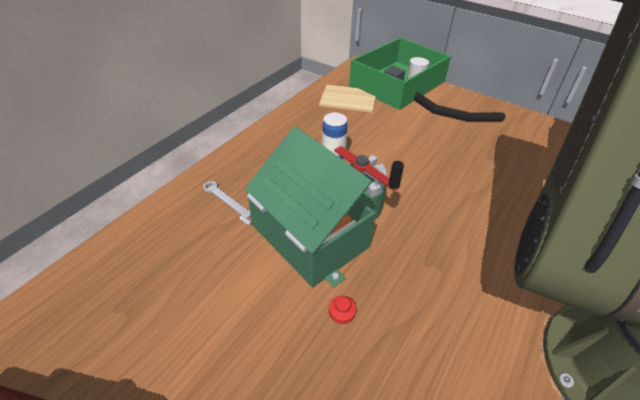

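The top view shows the lid at about (268–348, 128–233), the hub near (372,200) and the grip near (363,237). In the side view, the lid's free edge runs from (297,128) to (369,180).

```bash
cat >h.py <<'E'
from station import *
import cv2,numpy as np
def ray(n,p,c=None):
    c=c or camera_info(n); f=200/np.tan(np.radians(c["vertical_fov"]/2))
    K=np.array([[f,0,c["cx"]],[0,f,c["cy"]],[0,0,1]])
    u=cv2.undistortPoints(np.array([[p]],float),K,np.array([c["k1"],0,0,0.]))[0,0]
    T=c["camera_from_world"];R=T[:3,:3]
    return -R.T@T[:3,3], R.T@np.array([u[0],u[1],1])
def onz(n,p,z,c=None):
    o,d=ray(n,p,c); return o+d*(z-o[2])/d[2]
def tri(p,q,a="top",b="side"):
    o1,d1=ray(a,p);o2,d2=ray(b,q)
    s=np.linalg.lstsq(np.c_[d1,-d2],o2-o1,rcond=None)[0]
    A=o1+d1*s[0];B=o2+d2*s[1];return (A+B)/2,np.linalg.norm(A-B)
def proj(n,X,c=None):
    c=c or camera_info(n); f=200/np.tan(np.radians(c["vertical_fov"]/2))
    T=c["camera_from_world"];X=T[:3,:3]@np.array(X)+T[:3,3];u=X[:2]/X[2]
    return u*(1+c["k1"]*(u@u))*f+[c["cx"],c["cy"]]
E
python3 - <<'E'
from h import *
t=cv2.imread("pics/top0.png");s=cv2.imread("pics/side0.png")
h=cv2.cvtColor(t,cv2.COLOR_BGR2HSV)
r=cv2.inRange(h,(0,180,90),(8,255,255))|cv2.inRange(h,(172,180,90),(180,255,255))
r[:, :330]=0;r[:160]=0;r[250:]=0;r[:,400:]=0
c=max(cv2.findContours(r,0,2)[0],key=cv2.contourArea)
print("arm",cv2.minAreaRect(c), cv2.boundingRect(c))
k=cv2.inRange(h,(0,0,0),(180,255,45))
for c in cv2.findContours(k[225:250,350:380],0,2)[0]: print("blk",cv2.minEnclosingCircle(c),cv2.contourArea(c))
for p in [(362.5,237)]: print("grip top",onz("top",p,.168))
print("hub",onz("top",(372,199),.14))
for a,b in [((348,137),(297,128)),((331,233),(369,180)),((297,128),(247,187)),((268,216),(318,248)),]: print(tri(a,b))
cv2.imwrite("pics/tz.png",np.hstack([cv2.resize(t[115:250,255:405],None,fx=2.6,fy=2.6,interpolation=2),cv2.resize(s[115:250,240:390],None,fx=2.6,fy=2.6,interpolation=2)]))
E
```

```text
arm ((371.09600830078125, 199.4720001220703), (14.847491264343262, 66.36650085449219), 10.30484676361084) (359, 167, 26, 65)
blk ((12.0, 11.0), 5.099119663238525) 65.5
grip top [ 0.46123859 -0.05133085  0.168     ]
hub [ 0.54317303 -0.07243968  0.14      ]
(array([ 0.66462734, -0.01776407,  0.18980037]), np.float64(0.005617844280379))
(array([0.47460818, 0.01739451, 0.17706725]), np.float64(0.014337760662099408))
(array([0.70322539, 0.09591971, 0.10039196]), np.float64(0.004877776223848858))
(array([0.49868394, 0.15305169, 0.1177519 ]), np.float64(0.007349710718228772))
```

View pics/tz.png

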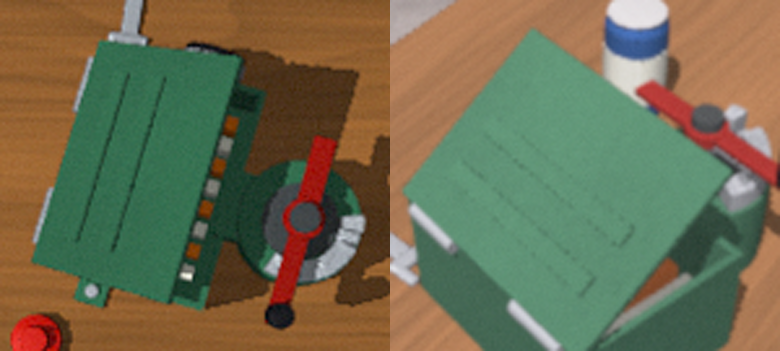

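```bash
python3 - <<'E'
from h import *
P=[((293.5,130.4),(245.4,188)),((267.7,215.8),(321.5,250)),((348,136.5),(295.8,126.5)),((319.6,231.5),(371.2,183.5)),((372.3,198.1),(362,159.5))]
X=[tri(a,b) for a,b in P]
for x in X: print(np.round(x[0],4),round(x[1],4))
hf,hn,ff,fn,hub=[x[0] for x in X]
print("len",*[np.linalg.norm(v) for v in (hf-hn,ff-fn,ff-hf,fn-hn)])
for v in(hf-hn,ff-fn):print("yaw",np.degrees(np.arctan2(v[1],v[0])))
g=onz("top",(362,236),.168);print("grip",g,"r",np.hypot(*(g-hub)[:2]),"handle dir",np.degrees(np.arctan2(*(g-hub)[1::-1])))
# box yaw from hub & hinge
hm=(hf+hn)/2; v=hm-hub; print("hub->hinge dist",np.hypot(*v[:2]),"yaw",np.degrees(np.arctan2(v[1],v[0]))-90)
E
```

```text
[0.6973 0.104  0.1067] 0.002
[0.4961 0.1526 0.1151] 0.0142
[ 0.6658 -0.0172  0.1929] 0.0038
[0.4698 0.0375 0.1878] 0.0017
[ 0.545  -0.0743  0.1309] 0.0019
len 0.20713877140907172 0.20360127442781892 0.1520315580939136 0.138655517288037
yaw -13.582542503479196
yaw -15.589307546543926
grip [ 0.46329352 -0.05025151  0.168     ] r 0.08512924467411341 handle dir 163.5859036555595
hub->hinge dist 0.20914329136235674 yaw -14.321765645906893
```

>>> move_arm(
  targets=[
    [[5,6.2,0.5],[0,0,-0.06],255],
    [[10,12.4,0.5],[0,0,-0.12],255],
    [[14.5,18,0.5],[0,0,-0.18],255],
    [[19,23.6,0.5],[0,0,-0.24],255],
    [[23.5,29.2,0.5],[0,0,-0.3],255],
    [[28,34.8,0.5],[0,0,-0.36],255],
    [[32.5,40.4,0],[0,0,-0.43],255],
    [[36.5,45.4,0],[0,0,-0.49],255],
  ],
)

```text
clock: 1.1
tcp_pos: [0.4356, -0.1449, 0.3049]
tcp_rot: [[-0.964, 0.0, -0.266], [0.266, 0.001, -0.964], [-0.0, -1.0, -0.001]]
contact_force: [0.7, -0.9, -0.3]
opening: -0.0001
```

>>> move_arm(
  targets=[
    [[3.5,4.5,0],[0,0,0],255],
    [[7,9,0],[0,0,0],255],
    [[10.5,13,0],[0,0,0],255],
    [[13.4,16.5,0],[0,0,0],255],
    [[13.4,16.5,-1.5],[0,0,0],255],
    [[13.4,16.5,-3],[0,0,0],255],
    [[13.4,16.5,-3],[0,0,0],255],
  ],
)

```text
clock: 1.98
tcp_pos: [0.5688, 0.0192, 0.2735]
tcp_rot: [[-0.964, -0.002, -0.267], [0.267, 0.001, -0.964], [0.003, -1.0, -0.0]]
contact_force: [0.4, 0.0, -0.3]
opening: -0.0002
```

```bash
python3 - <<'E'
from h import *
c=camera_info("wrist");print(np.round(c["camera_from_world"],3))
w=grab_frame("wrist");s=grab_frame("side")
cv2.imwrite("pics/a.png",np.vstack([w[::2,::2].copy(), s[80:280,200:520]]))
print(proj("wrist",(.545,-.0743,.14),c),proj("wrist",(.4633,-.0502,.168),c),state()["contact_force"])
E
```

```text
[[-0.267 -0.964 -0.001  0.171]
 [-0.912  0.252  0.323  0.482]
 [-0.311  0.087 -0.946  0.528]
 [ 0.     0.     0.     1.   ]]
[442.32669605 213.31860622] [439.47706759 324.51997936] [ 1.15331515 -0.17086327  0.33941684]
```

View pics/a.png

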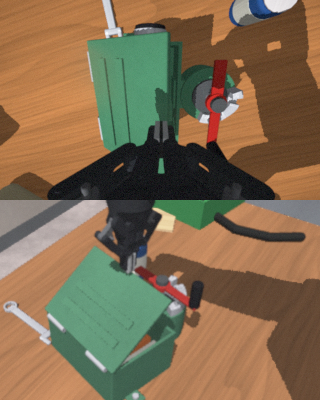

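The wrist view shows the closed fingertips over the lid near its free edge and the hub at about (436,208), close to where I predicted it. Next I push the lid down slowly.

>>> move_arm(
  targets=[
    [[0,0,-0.8],[0,0,0],255],
    [[0,0,-1.5],[0,0,0],255],
    [[0,0,-2.1],[0,0,0],255],
    [[-0.05,-0.2,-2.7],[0,0,0],255],
    [[-0.1,-0.4,-3.3],[0,0,0],255],
    [[-0.15,-0.6,-3.9],[0,0,0],255],
    [[-0.2,-0.7,-4.5],[0,0,0],255],
    [[-0.25,-0.9,-5.1],[0,0,0],255],
  ],
)

```text
clock: 3.08
tcp_pos: [0.5668, 0.0102, 0.2238]
tcp_rot: [[-0.964, 0.0, -0.267], [0.267, 0.001, -0.964], [-0.0, -1.0, -0.001]]
contact_force: [-0.5, -0.4, 1.2]
opening: 0.0001
```

>>> move_arm(
  targets=[
    [[0,-0.1,-0.5],[0,0,0],255],
    [[-0.05,-0.2,-1.0],[0,0,0],255],
    [[-0.1,-0.3,-1.5],[0,0,0],255],
    [[-0.1,-0.4,-2.0],[0,0,0],255],
    [[-0.15,-0.5,-2.5],[0,0,0],255],
    [[-0.2,-0.6,-2.9],[0,0,0],255],
    [[-0.2,-0.7,-3.3],[0,0,0],255],
    [[-0.2,-0.8,-3.6],[0,0,0],255],
  ],
)

```text
clock: 4.08
tcp_pos: [0.5648, 0.0023, 0.1875]
tcp_rot: [[-0.964, 0.0, -0.267], [0.267, 0.001, -0.964], [0.0, -1.0, -0.001]]
contact_force: [0.4, 2.7, 2.1]
opening: 0.0001
```

>>> move_arm(
  targets=[
    [[0,0,-0.2],[0,0,0],255],
    [[0,0,-0.4],[0,0,0],255],
    [[0,0,-0.5],[0,0,0],255],
    [[0,0,-0.6],[0,0,0],255],
    [[0,0,-0.65],[0,0,0],255],
  ],
)

```text
clock: 4.7
tcp_pos: [0.5647, 0.0022, 0.181]
tcp_rot: [[-0.964, 0.0, -0.267], [0.267, 0.001, -0.964], [0.0, -1.0, -0.001]]
contact_force: [-0.3, -1.8, 1.7]
opening: 0.0002
```

>>> move_arm(
  targets=[
    [[0,0,-0.1],[0,0,0],255],
    [[0,0,-0.2],[0,0,0],255],
  ],
)

```text
clock: 4.95
tcp_pos: [0.5648, 0.0023, 0.1804]
tcp_rot: [[-0.964, 0.001, -0.267], [0.267, 0.001, -0.964], [-0.001, -1.0, -0.001]]
contact_force: [-10.8, -2.0, 23.6]
opening: 0.0002
```

>>> move_arm(
  targets=[
    [[0,0,1],[0,0,0],255],
    [[0,0,4],[0,0,0],255],
    [[0,0,8],[0,0,0],200],
    [[-3.4,-1.8,9.5],[0,0,0],135],
    [[-6.8,-3.5,9.5],[0,0,0],135],
    [[-10.1,-5.2,9.5],[0,0,0],135],
    [[-10.1,-5.2,9.5],[0,0,0],135],
    [[-10.1,-5.2,9.5],[0,0,0],135],
  ],
)

```text
clock: 5.95
tcp_pos: [0.4643, -0.0496, 0.2758]
tcp_rot: [[-0.964, 0.002, -0.267], [0.267, 0.001, -0.964], [-0.001, -1.0, -0.001]]
contact_force: [0.8, -0.4, -0.4]
opening: 0.0398
```

```bash
python3 - <<'E'
from h import *
c=camera_info("wrist")
w=grab_frame("wrist");s=grab_frame("side")
cv2.imwrite("pics/b.png",np.vstack([cv2.resize(w,(480,300)), cv2.resize(s[80:280,200:520],(480,300))]))
print(proj("wrist",(.545,-.0743,.14),c)*.75,proj("wrist",(.4633,-.0502,.168),c)*.75,state()["contact_force"],state()["opening"])
E
```

```text
[243.70303599  78.60633827] [242.13742215 173.2511388 ] [-0.1371629   0.19705812  0.54248436] 0.04006028518991971
```

View pics/b.png

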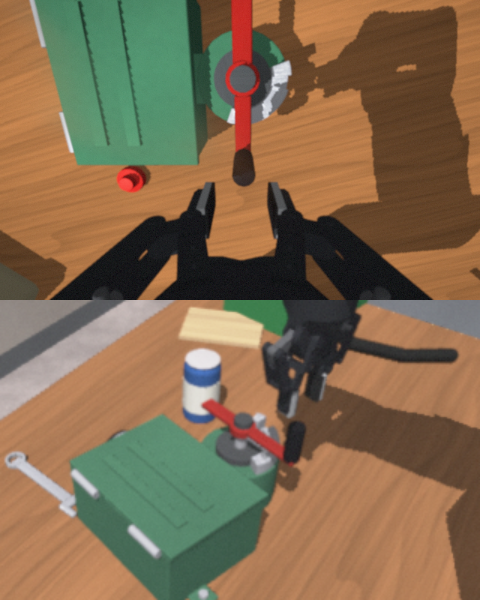

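The lid lies flush. The grip top is at (243,172) against (242,173) predicted, and the hub matches too. I lower the open fingers around the grip.

>>> move_arm(
  targets=[
    [[-0.1,-0.05,-1.6],[0,0,0],135],
    [[-0.1,-0.05,-3.2],[0,0,0],135],
    [[-0.1,-0.05,-4.8],[0,0,0],135],
    [[-0.1,-0.05,-6.3],[0,0,0],135],
    [[-0.1,-0.05,-6.3],[0,0,0],160],
    [[-0.1,-0.05,-6.3],[0,0,0],165],
  ],
)

```text
clock: 6.8
tcp_pos: [0.4636, -0.0499, 0.2127]
tcp_rot: [[-0.964, 0.001, -0.266], [0.266, 0.001, -0.964], [-0.001, -1.0, -0.001]]
contact_force: [0.2, 0.2, 0.1]
opening: 0.0301
```

```bash
cat >arc.py <<'E'
from h import *
import sys
S=np.array([.545,-.0743])
s=state();p=s["tcp_pos"];v=p[:2]-S;a=np.arctan2(v[1],v[0])
zt=s["tcp_rot"][:,2]; yaw=np.arctan2(-zt[0],zt[1]) # z axis should be clockwise tangent
t=np.array([-np.sin(a),np.cos(a)])
print("tool angle from start(163.6)",round((a-np.radians(163.6))%(2*np.pi),3),"r",np.hypot(*v).round(4),"z",p[2].round(4),"F",s["contact_force"].round(1),"Ftan",round(s["contact_force"][:2]@t,2),"z-axis vs -tangent",round(float(np.arctan2(zt[1],zt[0])-np.arctan2(-t[1],-t[0])),3),"open",s["opening"].round(4))
for d in map(float,sys.argv[1:]):
    q=S+.085*np.array([np.cos(a+d),np.sin(a+d)])-p[:2]
    print(d,(q*100).round(2))
E
python3 arc.py .05 .1 .15 .2 .25 .3 .35 .4
```

```text
Traceback (most recent call last):
  File "arc.py", line 7, in <module>
    print("tool angle from start(163.6)",round((a-np.radians(163.6))%(2*np.pi),3),"r",np.hypot(*v).round(4),"z",p[2].round(4),"F",s["contact_force"].round(1),"Ftan",round(s["contact_force"][:2]@t,2),"z-axis vs -tangent",round(float(np.arctan2(zt[1],zt[0])-np.arctan2(-t[1],-t[0])),3),"open",s["opening"].round(4))
                                                                                                                                                                                                                                                                                                   ^^^^^^^^^^^^^^^^^^
AttributeError: 'float' object has no attribute 'round'
```

```bash
sed -i 's/s\["opening"\].round(4)/round(float(s["opening"]),4)/; s/np.arctan2(-t\[1\],-t\[0\])/np.arctan2(t[1],t[0])/; s/-tangent/tangent/' arc.py
python3 arc.py .05 .1 .15 .2 .25 .3 .35 .4
```

```text
tool angle from start(163.6) 6.279 r 0.0849 z 0.2127 F [0.2 0.2 0.1] Ftan -0.26 z-axis vs tangent 0.021 open 0.0301
0.05 [-0.12 -0.41]
0.1 [-0.21 -0.82]
0.15 [-0.28 -1.24]
0.2 [-0.33 -1.66]
0.25 [-0.36 -2.09]
0.3 [-0.36 -2.51]
0.35 [-0.35 -2.94]
0.4 [-0.31 -3.36]
```

>>> move_arm(
  targets=[
    [[-0.12,-0.41,0],[0,0,0.04],165],
    [[-0.21,-0.82,0],[0,0,0.09],165],
    [[-0.28,-1.24,0],[0,0,0.14],165],
    [[-0.33,-1.66,0],[0,0,0.19],165],
    [[-0.36,-2.09,0],[0,0,0.24],165],
    [[-0.36,-2.51,0],[0,0,0.29],165],
  ],
)

```text
clock: 7.55
tcp_pos: [0.4603, -0.0751, 0.2135]
tcp_rot: [[-1.0, 0.003, 0.022], [-0.022, 0.001, -1.0], [-0.003, -1.0, -0.001]]
contact_force: [-0.3, 2.3, -0.2]
opening: 0.0302
```

```bash
python3 arc.py .04 .08 .12 .16 .2 .25 .3
```

```text
tool angle from start(163.6) 0.296 r 0.0847 z 0.2135 F [-0.3  2.3 -0.2] Ftan -2.27 z-axis vs tangent 0.013 open 0.0302
0.04 [-0.02 -0.34]
0.08 [ 0.   -0.68]
0.12 [ 0.04 -1.02]
0.16 [ 0.09 -1.35]
0.2 [ 0.15 -1.69]
0.25 [ 0.25 -2.1 ]
0.3 [ 0.37 -2.51]
```

>>> move_arm(
  targets=[
    [[-0.02,-0.34,0],[0,0,0.04],165],
    [[0,-0.68,0],[0,0,0.08],165],
    [[0.04,-1.02,0],[0,0,0.12],165],
    [[0.09,-1.35,0],[0,0,0.16],165],
  ],
)

```text
clock: 8.05
tcp_pos: [0.4615, -0.0887, 0.2141]
tcp_rot: [[-0.983, 0.004, 0.182], [-0.182, 0.002, -0.983], [-0.004, -1.0, -0.001]]
contact_force: [-0.3, 2.4, -1.0]
opening: 0.0299
```

```bash
python3 arc.py .04 .08 .12 .16
```

```text
tool angle from start(163.6) 0.456 r 0.0848 z 0.2141 F [-0.3  2.4 -1. ] Ftan -2.39 z-axis vs tangent 0.013 open 0.0299
0.04 [ 0.04 -0.34]
0.08 [ 0.12 -0.67]
0.12 [ 0.21 -1.  ]
0.16 [ 0.31 -1.32]
```

>>> move_arm(
  targets=[
    [[0.04,-0.34,-0.05],[0,0,0.04],165],
    [[0.12,-0.67,-0.1],[0,0,0.08],165],
    [[0.21,-1.0,-0.1],[0,0,0.12],165],
    [[0.31,-1.32,-0.1],[0,0,0.16],165],
  ],
)

```text
clock: 8.55
tcp_pos: [0.4648, -0.1019, 0.2138]
tcp_rot: [[-0.941, 0.005, 0.338], [-0.338, 0.002, -0.941], [-0.005, -1.0, -0.0]]
contact_force: [0.4, 1.4, 0.7]
opening: 0.03
```

```bash
python3 arc.py .04 .08 .12 .16
```

```text
tool angle from start(163.6) 0.618 r 0.0848 z 0.2138 F [0.4 1.4 0.7] Ftan -1.18 z-axis vs tangent 0.013 open 0.03
0.04 [ 0.1  -0.33]
0.08 [ 0.23 -0.64]
0.12 [ 0.37 -0.95]
0.16 [ 0.52 -1.25]
```

>>> move_arm(
  targets=[
    [[0.1,-0.33,-0.05],[0,0,0.04],165],
    [[0.23,-0.64,-0.1],[0,0,0.08],165],
    [[0.37,-0.95,-0.1],[0,0,0.12],165],
  ],
)

```text
clock: 8.93
tcp_pos: [0.4688, -0.1114, 0.2136]
tcp_rot: [[-0.893, 0.005, 0.449], [-0.449, 0.003, -0.893], [-0.006, -1.0, 0.0]]
contact_force: [0.3, 1.3, 1.4]
opening: 0.0302
```

```bash
python3 arc.py .03 .06 .09 .12
```

```text
tool angle from start(163.6) 0.74 r 0.0848 z 0.2136 F [0.3 1.3 1.4] Ftan -1.01 z-axis vs tangent 0.013 open 0.0302
0.03 [ 0.09 -0.24]
0.06 [ 0.22 -0.46]
0.09 [ 0.34 -0.68]
0.12 [ 0.48 -0.9 ]
```

>>> move_arm(
  targets=[
    [[0.09,-0.24,0],[0,0,0.03],165],
    [[0.22,-0.46,0],[0,0,0.06],165],
    [[0.34,-0.68,0],[0,0,0.09],165],
  ],
)

```text
clock: 9.3
tcp_pos: [0.4722, -0.1182, 0.2138]
tcp_rot: [[-0.849, 0.005, 0.529], [-0.529, 0.003, -0.849], [-0.006, -1.0, -0.0]]
contact_force: [-1.8, 4.1, 2.7]
opening: 0.0302
```

```bash
python3 arc.py .03 .06 .09 .12;  python3 - <<'E'
from h import *
w=grab_frame("wrist");s=grab_frame("side")
cv2.imwrite("pics/c.png",np.vstack([cv2.resize(w,(480,300)), cv2.resize(s[100:220,310:502],(480,300),interpolation=2)]))
E
```

```text
tool angle from start(163.6) 0.829 r 0.085 z 0.2138 F [-1.8  4.1  2.7] Ftan -4.4 z-axis vs tangent 0.015 open 0.0302
0.03 [ 0.13 -0.22]
0.06 [ 0.28 -0.43]
0.09 [ 0.42 -0.64]
0.12 [ 0.58 -0.84]
```

View pics/c.png

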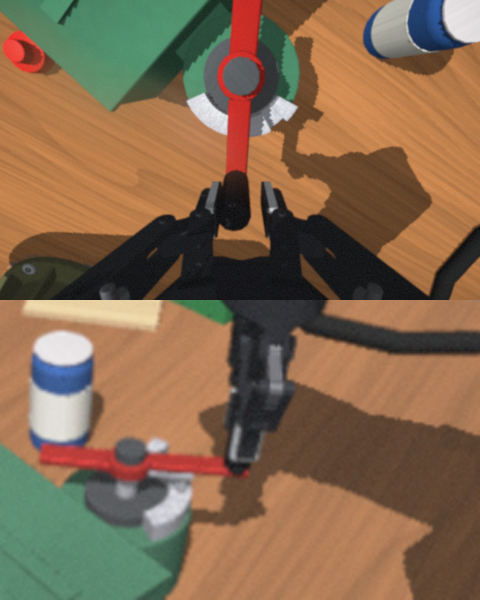

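The handle is on the ramp: the push has risen to 4.4 N and the trailing finger is touching the grip. The cam's far end shows near (285,108), about 0.8 rad ahead.

>>> move_arm(
  targets=[
    [[0.13,-0.22,0],[0,0,0.03],165],
    [[0.28,-0.43,0],[0,0,0.06],165],
    [[0.42,-0.64,0],[0,0,0.09],165],
  ],
)

```text
clock: 9.78
tcp_pos: [0.4764, -0.1247, 0.2137]
tcp_rot: [[-0.797, 0.004, 0.604], [-0.604, 0.004, -0.797], [-0.006, -1.0, -0.001]]
contact_force: [-2.8, 3.8, 4.6]
opening: 0.0302
```

```bash
python3 arc.py .03 .06 .09 .12
```

```text
tool angle from start(163.6) 0.92 r 0.0851 z 0.2137 F [-2.8  3.8  4.6] Ftan -4.71 z-axis vs tangent 0.015 open 0.0302
0.03 [ 0.16 -0.2 ]
0.06 [ 0.32 -0.4 ]
0.09 [ 0.49 -0.59]
0.12 [ 0.66 -0.78]
```

>>> move_arm(
  targets=[
    [[0.16,-0.2,0.15],[0,0,0.03],165],
    [[0.32,-0.4,0.3],[0,0,0.06],165],
    [[0.49,-0.59,0.4],[0,0,0.09],165],
  ],
)

```text
clock: 10.15
tcp_pos: [0.4814, -0.1308, 0.2176]
tcp_rot: [[-0.738, 0.004, 0.675], [-0.675, 0.004, -0.738], [-0.006, -1.0, -0.001]]
contact_force: [-0.6, 1.2, -1.7]
opening: 0.0302
```

```bash
python3 arc.py .03 .06 .09 .12
```

```text
tool angle from start(163.6) 1.012 r 0.0851 z 0.2176 F [-0.6  1.2 -1.7] Ftan -1.3 z-axis vs tangent 0.015 open 0.0302
0.03 [ 0.18 -0.18]
0.06 [ 0.36 -0.37]
0.09 [ 0.54 -0.54]
0.12 [ 0.73 -0.72]
```

>>> move_arm(
  targets=[
    [[0.18,-0.18,0.04],[0,0,0.03],165],
    [[0.36,-0.37,0.08],[0,0,0.06],165],
    [[0.45,-0.46,0.1],[0,0,0.075],165],
  ],
)

```text
clock: 10.52
tcp_pos: [0.4859, -0.1355, 0.2186]
tcp_rot: [[-0.684, 0.003, 0.729], [-0.729, 0.005, -0.684], [-0.006, -1.0, -0.001]]
contact_force: [-1.6, 2.3, -0.6]
opening: 0.0301
```

```bash
python3 arc.py .03 .06 .09 .12
```

```text
tool angle from start(163.6) 1.089 r 0.085 z 0.2186 F [-1.6  2.3 -0.6] Ftan -2.74 z-axis vs tangent 0.014 open 0.0301
0.03 [ 0.19 -0.17]
0.06 [ 0.38 -0.34]
0.09 [ 0.58 -0.5 ]
0.12 [ 0.78 -0.66]
```

>>> move_arm(
  targets=[
    [[0.19,-0.17,0.04],[0,0,0.03],165],
    [[0.38,-0.34,0.08],[0,0,0.06],165],
  ],
)

```text
clock: 10.78
tcp_pos: [0.4899, -0.139, 0.2194]
tcp_rot: [[-0.638, 0.003, 0.77], [-0.77, 0.005, -0.638], [-0.006, -1.0, -0.001]]
contact_force: [-2.0, 2.1, -1.2]
opening: 0.0303
```

```bash
python3 arc.py .03 .06 .09 .12
```

```text
tool angle from start(163.6) 1.151 r 0.085 z 0.2194 F [-2.   2.1 -1.2] Ftan -2.9 z-axis vs tangent 0.014 open 0.0303
0.03 [ 0.2  -0.16]
0.06 [ 0.4  -0.32]
0.09 [ 0.6  -0.47]
0.12 [ 0.81 -0.61]
```

>>> move_arm(
  targets=[
    [[0.2,-0.16,0.04],[0,0,0.03],165],
    [[0.4,-0.32,0.08],[0,0,0.06],165],
  ],
)

```text
clock: 11.02
tcp_pos: [0.494, -0.1423, 0.2202]
tcp_rot: [[-0.589, 0.003, 0.808], [-0.808, 0.005, -0.589], [-0.006, -1.0, -0.001]]
contact_force: [-1.5, 1.9, -1.3]
opening: 0.0299
```

```bash
python3 arc.py .03 .06 .09 .12
```

```text
tool angle from start(163.6) 1.214 r 0.085 z 0.2202 F [-1.5  1.9 -1.3] Ftan -2.3 z-axis vs tangent 0.014 open 0.0299
0.03 [ 0.2  -0.15]
0.06 [ 0.41 -0.3 ]
0.09 [ 0.63 -0.43]
0.12 [ 0.85 -0.56]
```

>>> move_arm(
  targets=[
    [[0.2,-0.15,0],[0,0,0.03],165],
    [[0.41,-0.3,0],[0,0,0.06],165],
  ],
)

```text
clock: 11.28
tcp_pos: [0.4983, -0.1454, 0.2204]
tcp_rot: [[-0.538, 0.002, 0.843], [-0.843, 0.005, -0.538], [-0.006, -1.0, -0.001]]
contact_force: [-3.3, 3.1, 1.7]
opening: 0.03
```

```bash
python3 arc.py .03 .06 .09 .12
```

```text
tool angle from start(163.6) 1.276 r 0.0851 z 0.2204 F [-3.3  3.1  1.7] Ftan -4.45 z-axis vs tangent 0.014 open 0.03
0.03 [ 0.22 -0.13]
0.06 [ 0.44 -0.26]
0.09 [ 0.66 -0.38]
0.12 [ 0.89 -0.5 ]
```

Still on the ramp and still rising.

>>> move_arm(
  targets=[
    [[0.22,-0.13,0.05],[0,0,0.03],165],
    [[0.44,-0.26,0.1],[0,0,0.06],165],
  ],
)

```text
clock: 11.52
tcp_pos: [0.5029, -0.1482, 0.2214]
tcp_rot: [[-0.484, 0.002, 0.875], [-0.875, 0.005, -0.484], [-0.006, -1.0, -0.0]]
contact_force: [-0.8, 2.9, -0.8]
opening: 0.0304
```

```bash
python3 arc.py .03 .06 .09 .12
```

```text
tool angle from start(163.6) 1.339 r 0.085 z 0.2214 F [-0.8  2.9 -0.8] Ftan -2.1 z-axis vs tangent 0.012 open 0.0304
0.03 [ 0.22 -0.12]
0.06 [ 0.45 -0.24]
0.09 [ 0.68 -0.35]
0.12 [ 0.91 -0.45]
```

>>> move_arm(
  targets=[
    [[0.22,-0.12,0],[0,0,0.03],165],
    [[0.45,-0.24,0],[0,0,0.06],165],
  ],
)

```text
clock: 11.78
tcp_pos: [0.5076, -0.1506, 0.2214]
tcp_rot: [[-0.429, 0.002, 0.903], [-0.903, 0.005, -0.429], [-0.006, -1.0, -0.0]]
contact_force: [-1.0, 0.5, 0.0]
opening: 0.0304
```

```bash
python3 arc.py .03 .06 .09 .12
```

```text
tool angle from start(163.6) 1.402 r 0.085 z 0.2214 F [-1.   0.5  0. ] Ftan -1.15 z-axis vs tangent 0.012 open 0.0304
0.03 [ 0.23 -0.11]
0.06 [ 0.46 -0.21]
0.09 [ 0.7  -0.31]
0.12 [ 0.94 -0.39]
```

>>> move_arm(
  targets=[
    [[0.11,-0.05,0],[0,0,0.015],165],
    [[0.23,-0.11,0],[0,0,0.03],165],
  ],
)

```text
clock: 12.02
tcp_pos: [0.5101, -0.1519, 0.2215]
tcp_rot: [[-0.401, 0.002, 0.916], [-0.916, 0.005, -0.401], [-0.006, -1.0, 0.0]]
contact_force: [0.5, -0.7, 0.6]
opening: 0.0301
```

```bash
python3 arc.py .03 .06;python3 - <<'E'
from h import *
w=grab_frame("wrist");s=grab_frame("side")
cv2.imwrite("pics/d.png",np.vstack([cv2.resize(w,(480,300)), cv2.resize(s[100:220,310:502],(480,300),interpolation=2)]))
E
```

```text
tool angle from start(163.6) 1.435 r 0.0851 z 0.2215 F [ 0.5 -0.7  0.6] Ftan 0.78 z-axis vs tangent 0.01 open 0.0301
0.03 [ 0.24 -0.09]
0.06 [ 0.48 -0.19]
```

View pics/d.png

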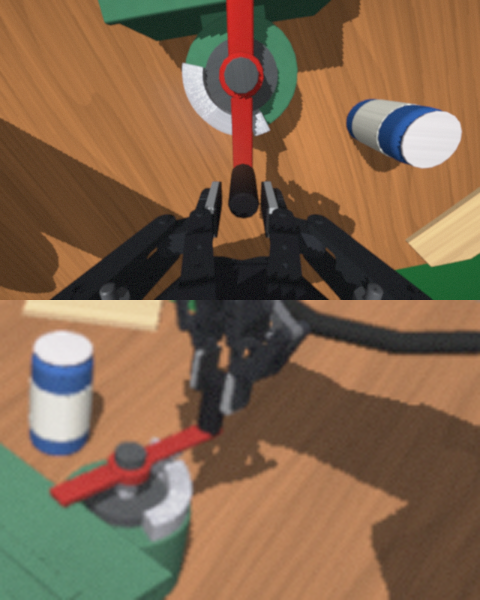

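The grip has moved ahead to the middle of the cage and the force is near zero. The hub knob in the side view is about 3 px lower than at the start, so the handle seems to have dropped into the notch. I open the fingers, lift clear and verify.

>>> move_arm(
  targets=[
    [[0,0,0],[0,0,0],140],
    [[0,0,0],[0,0,0],140],
    [[0,0,1.5],[0,0,0],140],
    [[0,0,4],[0,0,0],140],
    [[0,0,7],[0,0,0],140],
    [[0,0,10],[0,0,0],140],
    [[0,0,12],[0,0,0],140],
  ],
)

```text
clock: 13.0
tcp_pos: [0.5101, -0.1519, 0.3443]
tcp_rot: [[-0.401, 0.005, 0.916], [-0.916, 0.004, -0.401], [-0.006, -1.0, 0.003]]
contact_force: [-0.7, 0.6, 0.5]
opening: 0.0387
```

```bash
python3 - <<'E'
from h import *
s0=cv2.imread("pics/side0.png")
w=grab_frame("wrist");s=grab_frame("side");t=grab_frame("top")
T=cv2.resize(s0[153:167,354:371],None,fx=4,fy=4,interpolation=2)
r=cv2.matchTemplate(cv2.resize(s[145:180,340:385],None,fx=4,fy=4,interpolation=2),T,5)
_,m,_,l=cv2.minMaxLoc(r);print("knob shift px",340+l[0]/4-354,145+l[1]/4-153,m)
a=proj("side",(.545,-.0743,.131));print("px for -4mm,-5mm,+6mm",*[proj("side",(.545,-.0743,.131+d))-a for d in(-.004,-.005,.006)])
k=cv2.inRange(cv2.cvtColor(t,cv2.COLOR_BGR2HSV),(0,0,0),(180,255,45))
cv2.imwrite("pics/e.png",np.vstack([np.hstack([cv2.resize(w,(400,250)), cv2.resize(t[110:260,250:490],(400,250))]),np.hstack([cv2.resize(s0[100:220,310:502],(400,250),interpolation=2),cv2.resize(s[100:220,310:502],(400,250),interpolation=2)])]))
print(state()["contact_force"],state()["tcp_pos"])
E
```

```text
knob shift px -0.25 1.5 0.725125789642334
px for -4mm,-5mm,+6mm [-0.18408775  1.57397335] [-0.22992277  1.96576764] [ 0.27839277 -2.38152835]
[-0.45943246  0.1787934  -0.30373079] [ 0.51014081 -0.15190051  0.34281835]
```

View pics/e.png

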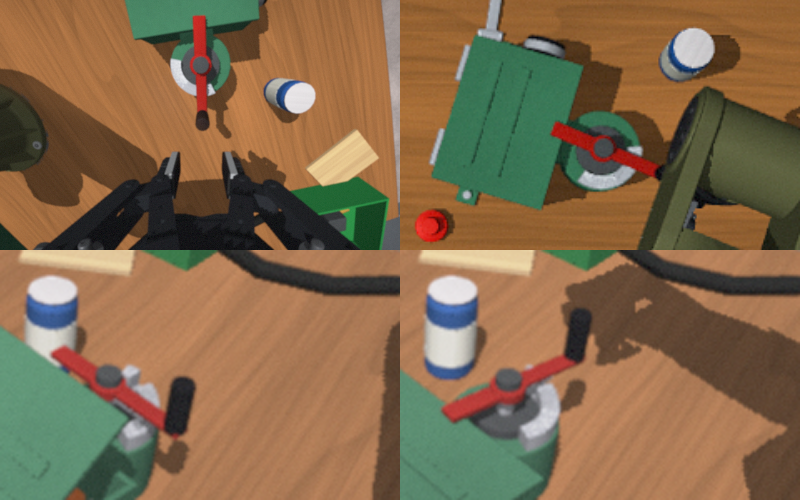

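```bash
python3 -c "
from station import *
print(job_done(), state()['clock'])"
```

```text
the job is handed in; nothing more can be done
the job is handed in; nothing more can be done
```

The box is closed, the handle is resting in the low notch, and I handed the job in after about 13 s on the robot's clock.

- **Lid:** I pushed it down slowly with closed fingertips until it stopped dead. The fingertips were then at about 107.5 mm, against 108 mm expected for a flush lid. The contact force was about 2 N on the way down and peaked at about 24 N against the stop.
- **Handle:** I turned it counter-clockwise with the fingers loosely around the grip, to about 1.4–1.5 rad. The sideways push stayed under about 5 N at every check, below the 10 N limit. The force then fell to zero and the grip moved ahead of the pushing finger. I opened the fingers and lifted clear without pushing on to feel the stop.
- **Last checks:** The side camera shows the hub knob 1.5 px lower than at the start, about 4 mm, which means it is below the flat and in the notch. That image match was only moderate (0.73). The lid looks flush with the tongue over it. The oil can, spanner and red cap look unmoved, and nothing touches the robot. None of the checks failed or disagreed.

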